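Cover the cutter drawer and shut it

TASK

The cutter drawer of the small bench cabinet is loaded: close it up against the plaster dust. Take its lid out of the rack, lay it flat on the bench with the handle up and let go of it, then take it again by its handle and set it into the recess in the open drawer so that it lies flat on its ledge, and push the drawer fully home. Leave the other things on the bench where they are.

Things in the scene. Friction and masses are not known exactly. Their poses are not given: they have to be found in the camera images.
- lid: Drawer lid: plain plywood plate 160 x 110 x 8 mm, 0.2 kg, dark wooden bar handle on one face. Origin: centre of the bare face. Axes: x normal, out of the handle side (plate x 0 to 8 mm); y along the 160 mm side; z along the 110 mm side. It starts standing in the rack on a long edge, z up (leaning up to 4 degrees), handle towards the robot. Flat, handle up: x up, origin at bench height.
- lid_handle (a point): Middle of the lid's bar handle, 21 mm from the bare face. The bar is 100 mm long (lid y), 14 mm wide (lid z) and stands 26 mm off the plate. In the rack it faces the rack's board and cannot be grasped. The lid fits the drawer either way round.
- lid_edge (a point): Middle of the lid edge that is uppermost in the rack (about 122 mm above the bench), in the middle of the 8 mm thickness: the place to take the standing lid.
- rack: Fixed wooden rack, base x -26 to 90 mm, 200 mm wide. Origin on the bench under the lid slot; y along the slot, x towards the robot. Slot 11 mm wide, floor at 12 mm, rail tops at 57 mm (far side) and 42 mm. A fixed board parallel to the slot stands at x 58 to 68 mm, 190 mm long, top at 132 mm. The bench on its far side (x -40 to -180 mm) is free for laying the lid down.
- cabinet: Fixed green steel cabinet 235 mm deep (its x, away from the robot), 216 mm wide (y), 114 mm high, with one drawer that slides out along -x. Origin: bench level, middle of its open front. Clear height under its top: 102 mm above the bench; the handle of an unseated lid catches there.
- lid_seat (a point): On the drawer, moving with it: centre of the ledge the lid rests on, 56 mm above the bench, axes of the cabinet. The recess above is 121 mm (x) by 168 mm (y), walls up to 70 mm above the bench. A seated lid has the centre of its bare face here. The drawer's front panel (14 mm thick) has its inner face 65 mm from here towards -x, its top 94 mm above the bench.
- drawer (a joint): How far the drawer is out, m: 0 fully home against its stop, about 0.165 to 0.20 at the start, 0.21 at most. It slides with about 3 N friction and stays where it is left.
- drawer_bar (a point): Middle of the drawer's round steel bar handle, 110 mm long along the cabinet's y, 60 mm above the bench, 35 mm in front of (-x of) the front panel. Pushing the bar or the panel towards +x shuts the drawer.
- foot: Bystander: white plaster foot model, 200 mm long, 150 mm high, standing left of the cabinet. Origin under its sole.
- mallet: Bystander: hammer lying at the left, origin at its underside.
- rasp: Bystander: flat rasp with wooden handle, 270 mm long, 24 mm high, lying between the rack and the cabinet. Origin under its middle.
- jar: Bystander: white plastic jar, 68 mm across, 95 mm high, standing between the rack and the cabinet. Origin under its base.
- offcut: Bystander: wooden offcut 130 x 60 x 40 mm, lying at the left. Origin under its middle.
Things that resemble listed ones, but are neither listed nor needed, are in the scene too. Of the things that look like the lid, the smaller one is meant.

How it is judged:
By the outcome, as a careful person would: the job done as asked, in the order asked, and still so for the second after the job is handed in, with the robot touching nothing.
It also fails if it takes over 66 s, if anything falls off the work surface, if the arm or the gripper's body presses on something with over 40 N, if the wrist force passes 120 N, or if a joint passes its speed limit or range.

ROBOT

A 6-joint arm with a two-finger parallel gripper is mounted at the origin on the work surface. World frame = base frame: x ahead of the robot, y to its left, z up, the work surface at z = 0. Lengths are in mm, angles in rad, forces in N, time in s.
With the tool pointing down it reaches from about 400 to 925 mm from the base axis. Payload 12.5 kg.
Tool frame: the origin (TCP) lies at the very end of the fingers, on their centre line; the grasp point (between the pads) lies behind it (env.grip_depth is the z of the grasp point in the tool frame, in mm); z points along the fingers, y is the line along which they close (so a half turn about z gives the same grasp; the last joint's range is limited). The gripper opens to 95 mm and grips with 3 to 60 N. Pads are 20 mm wide; open, the fingers measure 119 mm over their backs; the gripper's body (75 mm by 180 mm) begins 59 mm behind the grasp point.
Start: joints at [-0.106, 0.491, 1.559, -0, 1.092, -0.106], TCP at [625.017, 0.021, 214.661] pointing down, gripper open.
Joint ranges: [-3.1, 3.1], [-0.84, 2.19], [0.05, 2.79], [-1.13, 4.28], [0.06, 2.93], [-2.69, 2.69]. Speed limits (rad/s): [2.22, 2.22, 2.79, 3.14, 3.14, 3.14].

INTERFACE

Orientations are given as [roll, pitch, yaw] about the fixed x, y, z axes, in that order (R = Rz(yaw) Ry(pitch) Rx(roll)).
In Python, from cell import env, optics gives the robot as it stands.
- The arm moves only by the tool step_arm, never from a script. Its argument "moves" is a list of rows, each an object of numbers: "tx", "ty", "tz": the shift along the tool's x, y, z in mm; "roll": the turn about the tool's z in rad. In form: [{"tx": .., "ty": .., "tz": .., "roll": ..}, ...]. A call has 1 to 12 rows; each row is the pose to reach, as a shift and turn from the pose commanded when the call began, along the tool's axes at that moment; what a row does not reach only later rows make up. A row lasts 1/12 s, in which the tool goes at most 41.7 mm and 7.16 degrees, less where a joint would pass 70% of its speed; a pose out of reach is approached as far as the arm can. A call with a gripper value outside its range is refused whole. "grip" is the finger opening in mm, from 0 to 95.1, set as the call begins (left out, the last holds). The fingers move at their own pace and stop on an object; the grip force is fixed at half the most. Time passes only in rows, so rows that repeat a pose let the fingers close. It gives the time, the measured TCP pose, the force, the opening and the grip force at its end, in the units of the state.
- env.state(): the state, without advancing time (a new reading comes with each control period).
- optics.read_camera(name): name is "scene" or "side" or "wrist"; returns a dict with "pixels" (420x560x3 uint8, blue, green, red), "mtx" (3x3 intrinsics, pixels), "view" (4x4, takes a point from world to camera coordinates). Camera axes: x right, y down, z forward; pixel columns grow to the right and rows downward; lengths in mm; the calibration is good to about 2 mm. A picture is of the moment at which its call begins. There is no depth.
- env.job_done(): hands the job in; it is judged then, once.
The state is a dict: "t": time; "joints": joint angles; "qvel": joint speeds; "tau": joint torques, N m; "eef_pos": TCP position; "tcp_rot": TCP orientation; "ft_force": force on the tool from outside, world axes, zero at the start; "moment": the same for the moment, N m; "opening": opening from 0.0 (shut) to 1.0 (fully open); "grip_force": force on a finger pad.
Only numpy, scipy, OpenCV 4.12 (cv2) and the standard library are available. Lean on these libraries where they do the work, as an engineer would, in place of code of your own. Each camera call takes 0.05 s, during which the arm holds its last target. There are 200 camera calls.

## Working session

There is one attempt and no reset: what is moved stays moved. The work goes in short steps, Python scripts to look and compute and a tool call to move; the robot and the scene stay as the last step left them, time stands still between calls to the robot, and variables do not carry over. Pictures are saved under pics/ and viewed, at most 10 in all, crops included, and the job is handed in when it is done.

Besides the shell and the picture viewer there is one more tool, called after "Request:" in YAML: its name, and indented under it one key for each argument. step_arm: Moves the arm, as the interface text tells. Its arguments: {"type":"object","properties":{"moves":{"type":"array"},"grip":{"type":"number"}},"required":["moves"]}

```bash
mkdir -p pics; ls
cat > h.py <<'E'
import numpy as np, cv2
from cell import env, optics
def snap(n,f):
    d=optics.read_camera(n); cv2.imwrite('pics/'+f+'.png',d['pixels']); np.savez('pics/'+f+'.npz',mtx=d['mtx'],view=d['view']); return d
def load(f): d=np.load('pics/'+f+'.npz'); return d['mtx'],d['view']
def proj(f,p):
    K,V=load(f); q=V[:3,:3]@np.asarray(p,float)+V[:3,3]; q=K@q; return q[:2]/q[2]
def ray(f,uv):
    K,V=load(f); d=V[:3,:3].T@np.linalg.solve(K,[uv[0],uv[1],1]); return -V[:3,:3].T@V[:3,3],d/np.linalg.norm(d)
def atz(f,uv,z):
    o,d=ray(f,uv); return o+d*(z-o[2])/d[2]
def tri(*fu):
    A=np.zeros((3,3));b=np.zeros(3)
    rs=[ray(f,u) for f,u in fu]
    for o,d in rs:
        P=np.eye(3)-np.outer(d,d);A+=P;b+=P@o
    x=np.linalg.solve(A,b); return x,[float(np.linalg.norm((np.eye(3)-np.outer(d,d))@(x-o))) for o,d in rs]
E
python3 - <<'E'
from h import *
for n in ['scene','side','wrist']: snap(n,n+'0')
s=env.state(); print(s['t'],s['eef_pos'],s['tcp_rot'],env.grip_depth)
for n in ['scene0','side0','wrist0']: 
    K,V=load(n); print(n,K[0,0],(-V[:3,:3].T@V[:3,3]).round(),V[2,:3].round(2))
a=cv2.imread('pics/scene0.png');b=cv2.imread('pics/side0.png')
E
```

```text
pics
0.15 [6.24814060e+02 3.32087880e-02 2.14208589e+02] [-3.14077918e+00 -6.43037021e-05  1.57078436e+00] -18.8
scene0 387.8338461509211 [1224. -168.  910.] [-0.64  0.22 -0.74]
side0 513.9483310144625 [  31. 1308. 1259.] [ 0.27 -0.7  -0.66]
wrist0 365.94139387296536 [625.  76. 385.] [ 0.   -0.27 -0.96]
```

View pics/scene0.png

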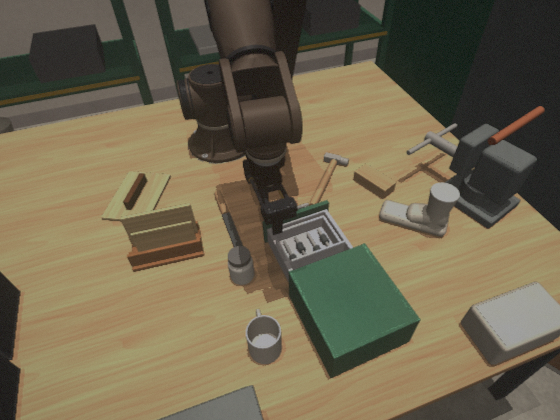

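View pics/side0.png

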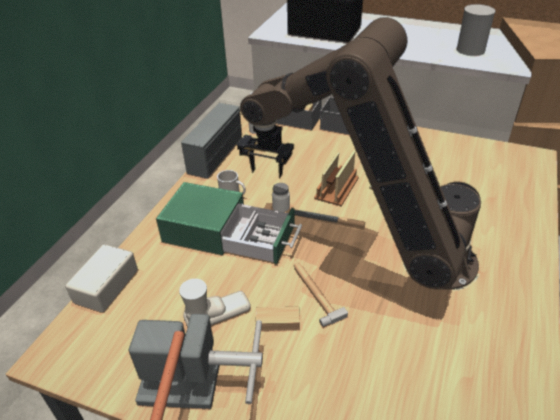

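Run:
```python
from h import *
a=cv2.imread('pics/scene0.png');b=cv2.imread('pics/side0.png')
def c(i,x,y,w,h): return cv2.resize(i[y:y+h,x:x+w],(400,300),interpolation=cv2.INTER_CUBIC)
o=np.vstack([np.hstack([c(a,100,165,120,90+0),c(a,255,195,120,90)]),np.hstack([c(b,300,140,80,60+0),c(b,210,190,100,75)])])
cv2.imwrite('pics/c1.png',o)
for n,u in [('scene0',(165,245)),('side0',(338,190))]: print(atz(n,u,50))
for n,u in [('scene0',(138,190)),('scene0',(310,235)),('side0',(262,228)),('scene0',(240,275)),('scene0',(205,225))]: print(n,u,atz(n,u,30).round())
```

```text
[ 473.84462637 -270.15841523   50.        ]
[ 421.45639721 -195.37596925   50.        ]
scene0 (138, 190) [ 194. -323.   30.]
scene0 (310, 235) [569. 132.  30.]
side0 (262, 228) [619.  81.  30.]
scene0 (240, 275) [631. -97.  30.]
scene0 (205, 225) [ 422. -148.   30.]
```

View pics/c1.png

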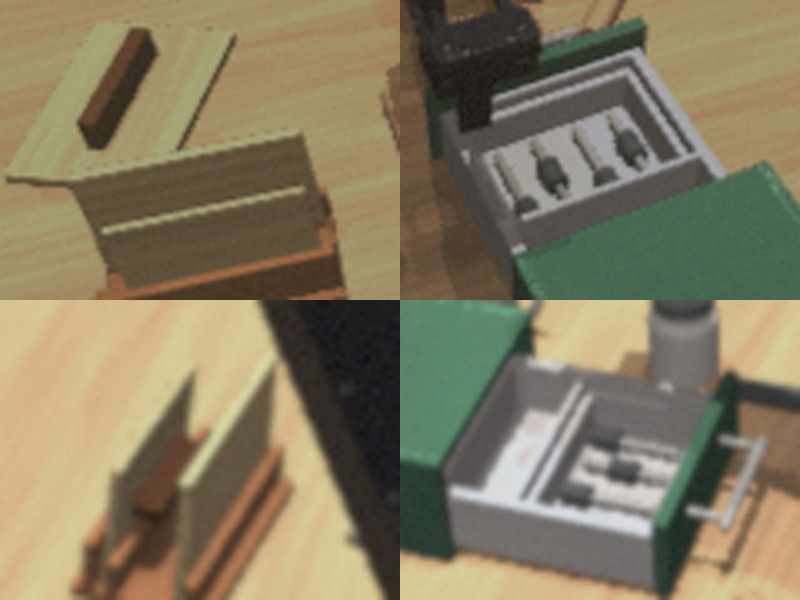

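Run:
```python
from h import *
# lid top edge: ends (near +y / far)
print(tri(('scene0',(191.5,221.4)),('side0',(322.4,174)))); print(tri(('scene0',(130.9,234.6)),('side0',(339,153.6))))
# board
print(tri(('scene0',(190,205)),('side0',(336.6,178)))); print(tri(('scene0',(122.5,219)),('side0',(354.4,152.6))))
# drawer panel top corners (outer), scene crop 400-> ; 
print(tri(('scene0',(255+245/3.333,195+22/3.333)),('side0',(210+655/8*2,190))))
# panel top: side crop (735,375)->far ; (655,520)->near ; scale 4
print(tri(('scene0',(255+245/3.333,195+22/3.333)),('side0',(210+655/4,190+220/4))))
# cabinet top front corners
print(tri(('scene0',(255+112/3.333+0,195+255/3.333)),('side0',(210+535/4,190+25/4))))
print(tri(('scene0',(255+365/3.333,195+163/3.333)),('side0',(210+450/4-0,190+190/4))))
```

```text
(array([ 480.53864832, -181.57937957,  121.0912467 ]), [1.0610535656774318, 1.0610535656771958])
(array([ 463.52624641, -342.27718473,  114.14067843]), [1.3807433645992417, 1.3807433645993674])
(array([ 422.07944209, -173.2418005 ,  124.10483717]), [2.3079451508857907, 2.307945150885894])
(array([ 405.69101102, -357.52092649,  122.07708344]), [1.2357311884544593, 1.2357311884544742])
(array([386.90493819, 118.39852505, 182.43319337]), [182.89603434293872, 182.89603434293886])
(array([320.79746444, 184.07392884,  47.41688563]), [143.0055619418773, 143.00556194187737])
(array([502.90956411, -37.25224167,  29.00674219]), [160.1690708386085, 160.16907083860858])
(array([510.72456081, 197.18181233,  47.74822506]), [156.6017288011476, 156.60172880114766])
```

Run:
```python
from h import *
a=cv2.imread('pics/wrist0.png'); cv2.imwrite('pics/w0b.png',cv2.resize(a,(800,600),interpolation=cv2.INTER_CUBIC))
K,V=load('wrist0'); print(V[:3,:3].round(2))
```

```text
[[ 1.    0.   -0.  ]
 [ 0.   -0.96  0.27]
 [ 0.   -0.27 -0.96]]
```

View pics/w0b.png

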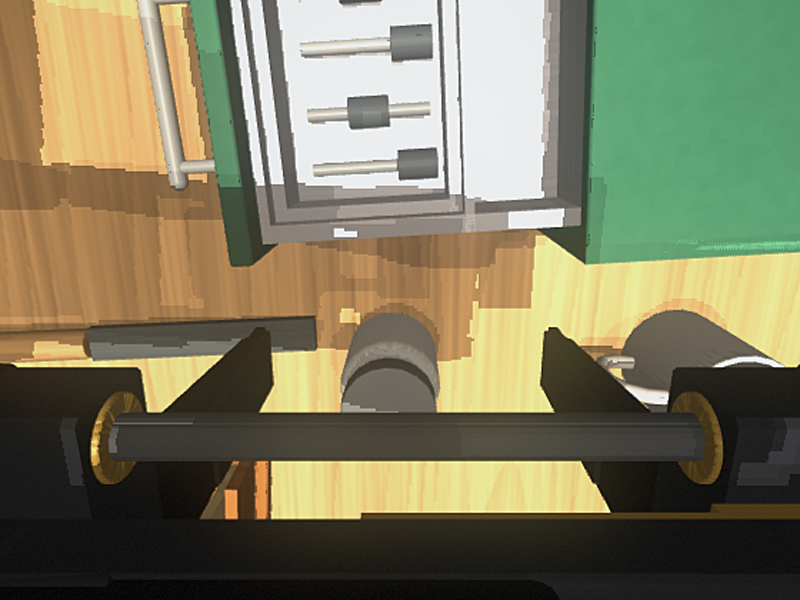

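Request:
step_arm:
  moves:
    - {"tx": 35,"ty": -10,"tz": -40}
    - {"tx": 70,"ty": -20,"tz": -80}
    - {"tx": 90,"ty": -25,"tz": -110}
    - {"tx": 90,"ty": -25,"tz": -110}
    - {"tx": 90,"ty": -25,"tz": -110}

```text
validation failed for argument at $.mo...
```

Run:
```python
from h import *
snap('wrist','w1');snap('side','side1'); print(env.state()['eef_pos'],env.state()['t'])
```

```text
[6.24902525e+02 1.51541017e-02 2.14384229e+02] 0.25
```

Request:
step_arm:
  moves:
    - {"tx": -40}
    - {"tx": -80,"ty": -15}
    - {"tx": -120,"ty": -30}
    - {"tx": -160,"ty": -45}
    - {"tx": -200,"ty": -60}
    - {"tx": -240,"ty": -75}
    - {"tx": -280,"ty": -90}
    - {"tx": -320,"ty": -105}
    - {"tx": -360,"ty": -110}
    - {"tx": -390,"ty": -110}
    - {"tx": -390,"ty": -110}
    - {"tx": -390,"ty": -110}

```text
validation failed for argument at $.mo...
```

Run:
```python
from h import *
snap('wrist','w2'); snap('scene','scene1'); print(env.state()['eef_pos'],env.state()['t'])
a=cv2.imread('pics/w1.png');b=cv2.imread('pics/w2.png')
cv2.imwrite('pics/c2.png',np.vstack([cv2.resize(a[:220],(764,300),interpolation=cv2.INTER_CUBIC),cv2.resize(b[:220],(764,300),interpolation=cv2.INTER_CUBIC)]))
```

```text
[6.24989693e+02 2.98017782e-02 2.14532443e+02] 0.35
```

View pics/c2.png

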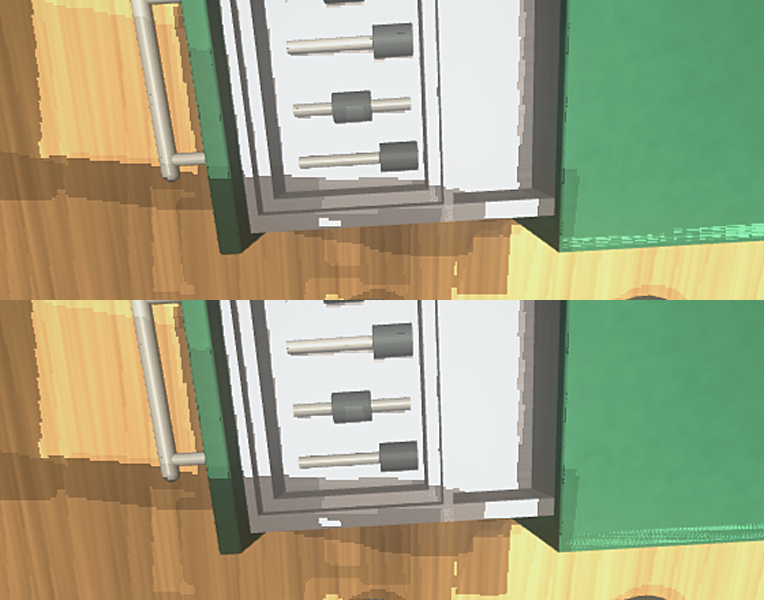

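Both moves were refused, because rows need all four keys; the arm did not move. The picture shows the unchanged drawer view.

Request:
step_arm:
  moves:
    - {"tx": 35,"ty": -10,"tz": -20,"roll": 0}
    - {"tx": 60,"ty": -20,"tz": -50,"roll": 0}
    - {"tx": 80,"ty": -25,"tz": -80,"roll": 0}
    - {"tx": 90,"ty": -25,"tz": -110,"roll": 0}
    - {"tx": 90,"ty": -25,"tz": -110,"roll": 0}
    - {"tx": 90,"ty": -25,"tz": -110,"roll": 0}

```text
t: 0.85
eef_pos: [600.2, 90.7, 326.1]
tcp_rot: [3.138, -0.0, 1.572]
ft_force: [0.2, -0.3, 1.1]
opening: 1.001
grip_force: 0.0
```

Run:
```python
from h import *
snap('wrist','w1');snap('side','side1'); print(env.state()['eef_pos'],env.state()['t'])
```

```text
[599.67824826  89.71244074 323.65175721] 0.95
```

Request:
step_arm:
  moves:
    - {"tx": -40,"ty": 0,"tz": 0,"roll": 0}
    - {"tx": -80,"ty": -15,"tz": 0,"roll": 0}
    - {"tx": -118,"ty": -30,"tz": 0,"roll": 0}
    - {"tx": -156,"ty": -45,"tz": 0,"roll": 0}
    - {"tx": -194,"ty": -60,"tz": 0,"roll": 0}
    - {"tx": -232,"ty": -75,"tz": 0,"roll": 0}
    - {"tx": -270,"ty": -90,"tz": 0,"roll": 0}
    - {"tx": -308,"ty": -105,"tz": 0,"roll": 0}
    - {"tx": -346,"ty": -110,"tz": 0,"roll": 0}
    - {"tx": -380,"ty": -110,"tz": 0,"roll": 0}
    - {"tx": -390,"ty": -110,"tz": 0,"roll": 0}
    - {"tx": -390,"ty": -110,"tz": 0,"roll": 0}

```text
t: 1.95
eef_pos: [489.1, -302.5, 322.7]
tcp_rot: [-3.139, -0.002, 1.567]
ft_force: [-0.3, -0.9, -0.1]
opening: 1.001
grip_force: 0.0
```

Run:
```python
from h import *
snap('wrist','w2'); snap('scene','scene1'); s=env.state(); print(s['eef_pos'],s['tcp_rot'],s['t'])
a=cv2.imread('pics/w1.png');b=cv2.imread('pics/w2.png')
r=lambda i,x:cv2.resize(i[:300,x:x+400],(400,300))
def z(i): return cv2.resize(i[0:290],(579,300),interpolation=cv2.INTER_CUBIC)
cv2.imwrite('pics/c3.png',np.vstack([z(a),z(b)]))
```

```text
[ 489.59544773 -299.68670543  323.45586739] [-3.13999249e+00 -1.61901784e-03  1.56970692e+00] 2.05
```

View pics/c3.png

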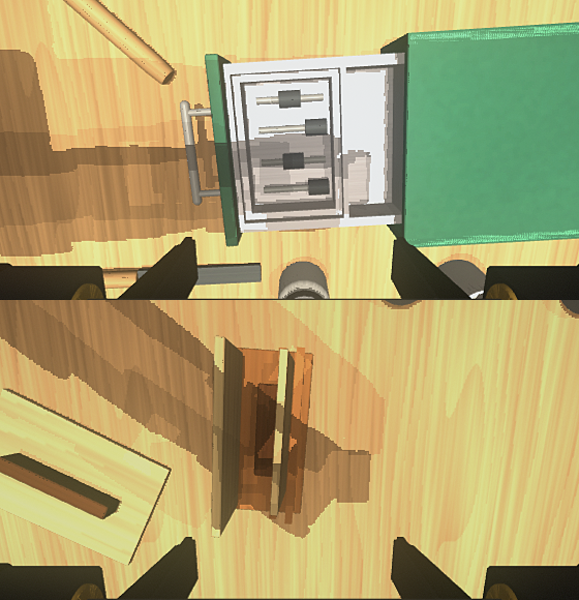

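Run:
```python
from h import *
a=cv2.imread('pics/w1.png');b=cv2.imread('pics/w2.png')
A=cv2.resize(a[40:250,175:355],None,fx=2.85,fy=2.85,interpolation=cv2.INTER_CUBIC)
B=cv2.resize(b[30:240,230:310],None,fx=2.85,fy=2.85,interpolation=cv2.INTER_CUBIC)
o=np.hstack([A,B]); print(A.shape,B.shape); cv2.imwrite('pics/c4.png',o)
```

```text
(598, 513, 3) (598, 228, 3)
```

View pics/c4.png

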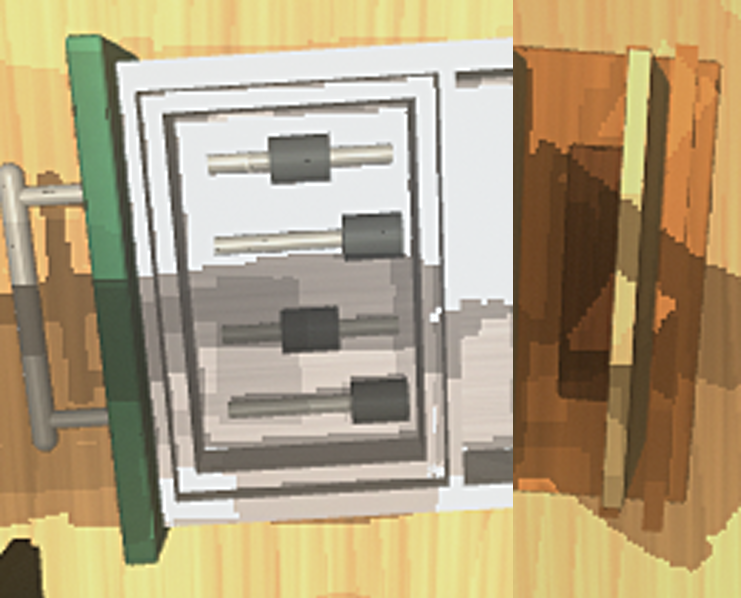

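Run:
```python
from h import *
f=lambda x,y:((x+.5)/2.85+175-.5,(y+.5)/2.85+40-.5)
g=lambda x,y:((x-513+.5)/2.85+230-.5,(y+.5)/2.85+30-.5)
C=[f(137,91),f(438,72),f(448,485),f(177,500)]
P=[atz('w1',c,70)[:2] for c in C]; P=np.array(P);print(P.round(1))
print('sides',np.linalg.norm(P-np.roll(P,-1,0),axis=1).round(1),'c',P.mean(0).round(1))
for i,j in [(0,1),(3,2)]: d=P[j]-P[i];print('yaw x',np.degrees(np.arctan2(d[1],d[0])))
for i,j in [(3,0),(2,1)]: d=P[j]-P[i];print('yaw y',np.degrees(np.arctan2(-d[0],d[1])))
print('panel',[atz('w1',f(*q),94)[:2].round(1) for q in [(67,37),(125,562),(100,37),(155,560)]])
k=1.364
print('z check',tri(('w1',C[3]),('w0'+'' if 0 else 'wrist0',(258/k,210/k))),tri(('w1',C[2]),('wrist0',(443/k,203/k))))
print('bar',[atz('w1',f(*q),60)[:2].round(1) for q in [(10,165),(45,450)]])
# lid top edge: top end (628..652,48), bottom end (603..622,509)
for q in [(628,48),(652,48),(603,508),(622,510)]: print('lid',atz('w2',g(*q),122).round(1))
print(tri(('w2',g(640,48)),('scene0',(191.5,221.4)),('side0',(322.4,174))),tri(('w2',g(612,509)),('scene0',(130.9,234.6)),('side0',(339,153.6))))
```

```text
[[533.1 190.2]
 [649.7 197.3]
 [659.7  30. ]
 [543.1  23.1]]
sides [116.7 167.7 116.8 167.3] c [596.4 110.1]
yaw x 3.5347767690116187
yaw x 3.358397852158064
yaw y 3.4142454361847765
yaw y 3.426751780279805
panel [array([512.4, 207.2]), array([523.9,   4.2]), array([524.3, 207.3]), array([536.3,   5.1])]
z check (array([545.0355883 ,  27.26438642,  81.27263163]), [0.5355437318419399, 0.5355437318419529]) (array([659.47098603,  30.59257769,  71.92802248]), [0.06293243737155707, 0.06293243737161315])
bar [array([479.1, 162.3]), array([485.2,  42.6])]
lid [ 475.8 -183.2  122. ]
lid [ 483.8 -183.2  122. ]
lid [ 464.3 -343.   122. ]
lid [ 471.3 -343.8  122. ]
(array([ 480.19524732, -182.24267055,  120.63458064]), [0.9041149613460697, 0.9134771228139268, 1.4578754581259623]) (array([ 465.06470272, -343.7231574 ,  114.34488325]), [2.919443297252506, 2.2464933812219727, 2.2233699846869617])
```

Request:
step_arm:
  grip: 40
  moves:
    - {"tx": 20,"ty": -8,"tz": 20,"roll": 0.075}
    - {"tx": 36,"ty": -16,"tz": 50,"roll": 0.075}
    - {"tx": 36,"ty": -16,"tz": 85,"roll": 0.075}
    - {"tx": 36,"ty": -16,"tz": 120,"roll": 0.075}
    - {"tx": 36,"ty": -16,"tz": 150,"roll": 0.075}
    - {"tx": 36,"ty": -16,"tz": 170,"roll": 0.075}
    - {"tx": 36,"ty": -16,"tz": 185,"roll": 0.075}
    - {"tx": 36,"ty": -16,"tz": 200,"roll": 0.075}
    - {"tx": 36,"ty": -16,"tz": 215,"roll": 0.075}
    - {"tx": 36,"ty": -16,"tz": 225,"roll": 0.075}
    - {"tx": 36,"ty": -16,"tz": 230,"roll": 0.075}
    - {"tx": 36,"ty": -16,"tz": 230,"roll": 0.075}

```text
t: 3.05
eef_pos: [473.9, -263.0, 93.9]
tcp_rot: [-3.14, -0.001, 1.497]
ft_force: [-0.2, 0.4, 0.1]
opening: 0.423
grip_force: 0.0
```

Request:
step_arm:
  grip: 0
  moves:
    - {"tx": 0,"ty": 0,"tz": 0,"roll": 0}
    - {"tx": 0,"ty": 0,"tz": 0,"roll": 0}
    - {"tx": 0,"ty": 0,"tz": 0,"roll": 0}
    - {"tx": 0,"ty": 0,"tz": 0,"roll": 0}
    - {"tx": 0,"ty": 0,"tz": 0,"roll": 0}
    - {"tx": 0,"ty": 0,"tz": 0,"roll": 0}

```text
t: 3.55
eef_pos: [474.8, -264.3, 95.0]
tcp_rot: [3.139, 0.001, 1.495]
ft_force: [9.1, 1.1, -3.7]
opening: 0.085
grip_force: 29.7
```

Request:
step_arm:
  moves:
    - {"tx": 0,"ty": 0,"tz": -15,"roll": 0}
    - {"tx": 0,"ty": 0,"tz": -35,"roll": 0}
    - {"tx": 0,"ty": 0,"tz": -60,"roll": 0}
    - {"tx": 0,"ty": 5,"tz": -70,"roll": 0}
    - {"tx": 0,"ty": 25,"tz": -70,"roll": 0}
    - {"tx": 0,"ty": 45,"tz": -65,"roll": 0}
    - {"tx": 0,"ty": 55,"tz": -50,"roll": 0}
    - {"tx": 0,"ty": 55,"tz": -30,"roll": 0}
    - {"tx": 0,"ty": 55,"tz": -12,"roll": 0}
    - {"tx": 0,"ty": 55,"tz": 0,"roll": 0}
    - {"tx": 0,"ty": 55,"tz": 8,"roll": 0}
    - {"tx": 0,"ty": 55,"tz": 8,"roll": 0}

```text
t: 4.55
eef_pos: [528.2, -267.7, 85.0]
tcp_rot: [-3.139, -0.001, 1.496]
ft_force: [0.4, 0.8, -2.4]
opening: 0.086
grip_force: 30.0
```

Run:
```python
from h import *
snap('side','s2'); snap('scene','sc2'); s=env.state(); print(s['eef_pos'],s['ft_force'],s['t'])
a=cv2.imread('pics/s2.png');b=cv2.imread('pics/sc2.png')
p=proj('s2',(530,-265,60)).astype(int);q=proj('sc2',(530,-265,60)).astype(int);print(p,q)
f=lambda i,p:cv2.resize(i[p[1]-70:p[1]+50,p[0]-70:p[0]+50],(400,400),interpolation=cv2.INTER_CUBIC)
cv2.imwrite('pics/c5.png',np.hstack([f(a,p),f(b,q)]))
```

```text
[ 528.94632024 -268.20465953   86.90547314] [ 0.43434648 -0.4892765  -1.81546003] 4.65
[316 172] [168 257]
```

View pics/c5.png

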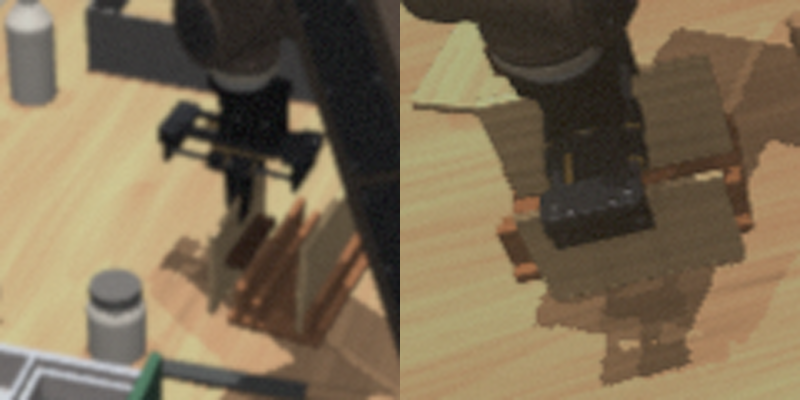

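Request:
step_arm:
  moves:
    - {"tx": 0,"ty": 0,"tz": 1,"roll": 0}
    - {"tx": 0,"ty": 0,"tz": 2,"roll": 0}
    - {"tx": 0,"ty": 0,"tz": 3,"roll": 0}
    - {"tx": 0,"ty": 0,"tz": 3,"roll": 0}

```text
t: 4.98
eef_pos: [528.9, -268.2, 83.9]
tcp_rot: [3.141, 0.0, 1.496]
ft_force: [-0.1, 0.3, -2.7]
opening: 0.083
grip_force: 30.0
```

Request:
step_arm:
  moves:
    - {"tx": 0,"ty": 0,"tz": 1,"roll": 0}
    - {"tx": 0,"ty": 0,"tz": 1,"roll": 0}
    - {"tx": 0,"ty": 0,"tz": 2,"roll": 0}
    - {"tx": 0,"ty": 0,"tz": 2,"roll": 0}

```text
t: 5.32
eef_pos: [529.2, -268.2, 82.8]
tcp_rot: [3.14, 0.001, 1.496]
ft_force: [-1.9, 2.9, 10.7]
opening: 0.079
grip_force: 30.0
```

Request:
step_arm:
  grip: 22
  moves:
    - {"tx": 0,"ty": 0,"tz": 0,"roll": 0}
    - {"tx": 0,"ty": 0,"tz": 0,"roll": 0}
    - {"tx": 0,"ty": 0,"tz": -4,"roll": 0}
    - {"tx": 0,"ty": 0,"tz": -10,"roll": 0}
    - {"tx": 0,"ty": 0,"tz": -14,"roll": 0}
    - {"tx": 0,"ty": 0,"tz": -14,"roll": 0}

```text
t: 5.82
eef_pos: [529.3, -268.4, 96.8]
tcp_rot: [3.14, 0.001, 1.496]
ft_force: [0.0, -0.5, 0.4]
opening: 0.228
grip_force: 0.0
```

Request:
step_arm:
  moves:
    - {"tx": 0,"ty": 4,"tz": 0,"roll": 0}
    - {"tx": 0,"ty": 8,"tz": 0,"roll": 0}
    - {"tx": 0,"ty": 12,"tz": 0,"roll": 0}
    - {"tx": 0,"ty": 16,"tz": 0,"roll": 0}
    - {"tx": 0,"ty": 20,"tz": 0,"roll": 0}
    - {"tx": 0,"ty": 24,"tz": 0,"roll": 0}
    - {"tx": 0,"ty": 27,"tz": 1,"roll": 0}
    - {"tx": 0,"ty": 30,"tz": 2,"roll": 0}
    - {"tx": 0,"ty": 30,"tz": 2,"roll": 0}

```text
t: 6.57
eef_pos: [559.3, -270.4, 93.4]
tcp_rot: [3.141, 0.0, 1.496]
ft_force: [1.1, -0.3, 0.3]
opening: 0.232
grip_force: 0.1
```

Run:
```python
from h import *
snap('side','s3'); snap('scene','sc3'); s=env.state(); print(s['eef_pos'],s['ft_force'],s['opening'],s['t'])
a=cv2.imread('pics/s3.png');b=cv2.imread('pics/sc3.png')
p=(316,172);q=(168,257)
f=lambda i,p:cv2.resize(i[p[1]-70:p[1]+50,p[0]-70:p[0]+50],(400,400),interpolation=cv2.INTER_CUBIC)
cv2.imwrite('pics/c6.png',np.hstack([f(a,p),f(b,q)]))
```

```text
[ 558.78913464 -270.29513389   93.5309577 ] [0.71397654 0.80690186 0.01757702] 0.2324472231063919 6.6667
```

View pics/c6.png

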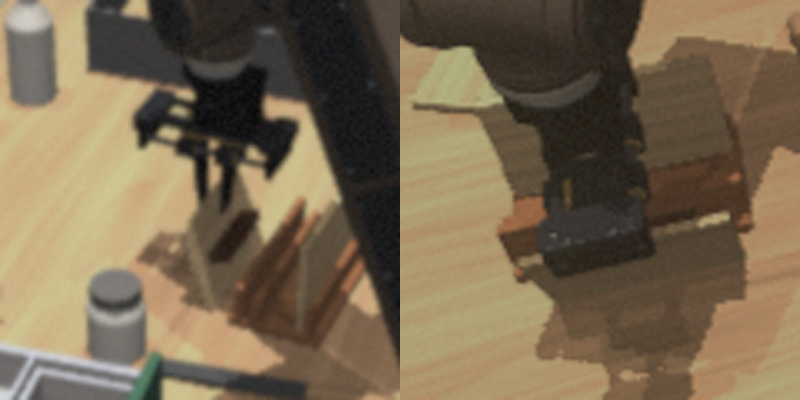

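Request:
step_arm:
  grip: 95
  moves:
    - {"tx": 0,"ty": -3,"tz": 0,"roll": 0}
    - {"tx": 0,"ty": -6,"tz": 1,"roll": 0}
    - {"tx": 0,"ty": -9,"tz": 2,"roll": 0}
    - {"tx": 0,"ty": -12,"tz": 3,"roll": 0}
    - {"tx": 0,"ty": -15,"tz": 4,"roll": 0}
    - {"tx": 0,"ty": -18,"tz": 6,"roll": 0}
    - {"tx": 0,"ty": -20,"tz": 7,"roll": 0}
    - {"tx": 0,"ty": -20,"tz": 8,"roll": 0}
    - {"tx": 0,"ty": -20,"tz": 8,"roll": 0}
    - {"tx": 0,"ty": -20,"tz": 8,"roll": 0}

```text
t: 7.5
eef_pos: [538.9, -268.9, 85.6]
tcp_rot: [3.142, -0.0, 1.496]
ft_force: [0.8, -0.1, -0.0]
opening: 0.875
grip_force: 0.1
```

Request:
step_arm:
  moves:
    - {"tx": 0,"ty": 6,"tz": 4,"roll": 0}
    - {"tx": 0,"ty": 12,"tz": 8,"roll": 0}
    - {"tx": 0,"ty": 17,"tz": 12,"roll": 0}
    - {"tx": 0,"ty": 22,"tz": 17,"roll": 0}
    - {"tx": 0,"ty": 26,"tz": 22,"roll": 0}
    - {"tx": 0,"ty": 30,"tz": 27,"roll": 0}
    - {"tx": 0,"ty": 34,"tz": 33,"roll": 0}
    - {"tx": 0,"ty": 37,"tz": 39,"roll": 0}
    - {"tx": 0,"ty": 40,"tz": 45,"roll": 0}
    - {"tx": 0,"ty": 42,"tz": 50,"roll": 0}
    - {"tx": 0,"ty": 43,"tz": 54,"roll": 0}
    - {"tx": 0,"ty": 43,"tz": 54,"roll": 0}

```text
t: 8.5
eef_pos: [581.4, -271.8, 30.6]
tcp_rot: [-3.14, -0.001, 1.496]
ft_force: [0.9, 0.7, 0.1]
opening: 0.996
grip_force: 0.0
```

Run:
```python
from h import *
snap('side','s4'); snap('scene','sc4'); s=env.state(); print(s['eef_pos'],s['ft_force'],s['opening'],s['t'])
a=cv2.imread('pics/s4.png');b=cv2.imread('pics/sc4.png')
p=(316,172);q=(168,257)
f=lambda i,p:cv2.resize(i[p[1]-70:p[1]+50,p[0]-70:p[0]+50],(400,400),interpolation=cv2.INTER_CUBIC)
cv2.imwrite('pics/c7.png',np.hstack([f(a,p),f(b,q)]))
```

```text
[ 581.50950339 -272.01809967   31.5669317 ] [0.22845461 0.13125489 0.63963121] 1.000385049665975 8.6
```

View pics/c7.png

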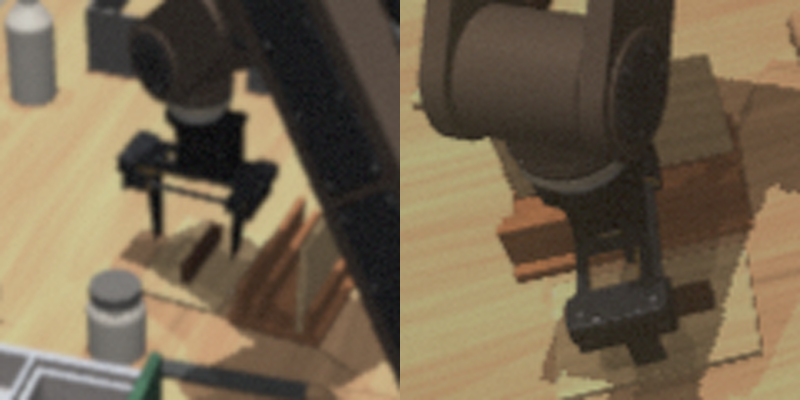

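Run:
```python
from h import *
S=lambda x,y:(x/3.333+246,y/3.333+102); C=lambda x,y:((x-400)/3.333+98,y/3.333+187)
print(tri(('s4',S(120,258)),('sc4',C(762,350))))
print(atz('sc4',C(762,350),8).round(1),atz('sc4',C(545,378),8).round(1),atz('s4',S(120,258),8).round(1),atz('s4',S(235,305),8).round(1))
```

```text
(array([ 653.84770263, -194.88406046,   39.41858808]), [3.8259185022210134, 3.8259185022212803])
[ 637.  -193.3    8. ] [ 601.7 -359.8    8. ] [ 668.2 -238.2    8. ] [ 507.7 -198.     8. ]
```

Request:
step_arm:
  moves:
    - {"tx": 0,"ty": 1,"tz": 5,"roll": 0}
    - {"tx": 0,"ty": 2,"tz": 10,"roll": 0}
    - {"tx": 0,"ty": 3,"tz": 15,"roll": 0}
    - {"tx": 0,"ty": 4,"tz": 18,"roll": 0}
    - {"tx": 0,"ty": 4,"tz": 18,"roll": 0}
    - {"tx": 0,"ty": 8,"tz": 18,"roll": 0}
    - {"tx": 0,"ty": 12,"tz": 18,"roll": 0}
    - {"tx": 0,"ty": 16,"tz": 18,"roll": 0}
    - {"tx": 0,"ty": 20,"tz": 18,"roll": 0}
    - {"tx": 0,"ty": 24,"tz": 18,"roll": 0}
    - {"tx": 0,"ty": 26,"tz": 18,"roll": 0}
    - {"tx": 0,"ty": 26,"tz": 18,"roll": 0}

```text
t: 9.6
eef_pos: [608.2, -274.0, 13.7]
tcp_rot: [3.141, 0.0, 1.496]
ft_force: [0.6, -0.5, 0.1]
opening: 0.997
grip_force: 0.0
```

Request:
step_arm:
  moves:
    - {"tx": 0,"ty": 0,"tz": -20,"roll": 0}
    - {"tx": 0,"ty": 0,"tz": -55,"roll": 0}
    - {"tx": -30,"ty": -15,"tz": -90,"roll": 0}
    - {"tx": -60,"ty": -20,"tz": -120,"roll": 0}
    - {"tx": -70,"ty": -20,"tz": -155,"roll": 0}
    - {"tx": -70,"ty": -20,"tz": -190,"roll": 0}
    - {"tx": -70,"ty": -20,"tz": -220,"roll": 0}
    - {"tx": -70,"ty": -20,"tz": -220,"roll": 0}
    - {"tx": -70,"ty": -20,"tz": -220,"roll": 0}

```text
t: 10.35
eef_pos: [582.6, -342.6, 235.4]
tcp_rot: [3.139, 0.002, 1.496]
ft_force: [-0.3, 0.3, -0.4]
opening: 0.997
grip_force: 0.0
```

Run:
```python
from h import *
d=snap('wrist','w5'); snap('side','s5'); snap('scene','sc5'); s=env.state(); print(s['eef_pos'],s['tcp_rot'],s['t'])
c=[proj('w5',(x,y,8)).round() for x in (533,643) for y in(-190,-350)];print(c)
print('expected handle px',proj('w5',(588,-270,34)))
i=d['pixels']; h=cv2.cvtColor(i,cv2.COLOR_BGR2HSV)
for v in range(20,280,16): print(v,' '.join('%d/%d/%d'%tuple(h[v,u]) for u in range(170,400,16)))
```

```text
[ 581.98209674 -341.85620367  232.08150219] [-3.13953857e+00 -1.29027366e-03  1.49596720e+00] 10.5
[array([222.,  18.]), array([239., 175.]), array([333.,   9.]), array([338., 168.])]
expected handle px [283.41856403  96.79933808]
20 13/173/212 15/149/82 18/123/241 28/96/228 28/96/229 28/96/229 28/94/230 29/89/229 31/85/231 30/74/230 25/105/230 26/102/230 25/105/230 29/95/229 24/110/229
36 14/173/215 15/158/84 16/136/150 29/94/228 29/92/229 28/94/229 28/94/230 29/91/229 26/105/229 30/75/231 23/110/231 25/104/230 25/104/230 29/93/230 25/105/230
52 14/175/216 15/154/81 17/144/99 30/89/232 29/92/229 28/96/229 15/149/137 29/91/230 25/103/230 27/95/230 25/102/231 25/104/231 25/104/231 29/92/230 26/105/230
68 13/169/128 14/156/80 17/144/71 18/128/216 29/91/229 27/98/229 15/150/136 31/66/231 25/104/231 27/96/230 19/125/231 19/124/231 24/107/231 24/108/231 26/102/231
84 14/172/104 13/156/77 14/159/109 16/134/158 30/91/232 30/77/229 15/151/135 30/91/229 25/104/230 27/98/231 19/128/231 18/125/231 19/126/231 25/106/231 26/102/231
100 13/166/69 14/160/75 13/167/116 15/132/162 19/121/166 18/123/1
[... 1224 characters left out ...]
5/230 23/113/231 26/97/231 21/115/231 22/110/231
228 23/111/229 18/129/238 21/119/231 26/102/230 28/96/230 28/96/233 17/134/183 16/133/178 16/135/181 22/115/230 20/119/231 24/109/230 28/99/231 20/123/231 26/102/230
244 20/122/71 21/128/72 25/104/230 27/99/231 29/96/230 27/99/231 23/110/231 15/137/175 16/134/185 24/107/231 20/118/231 21/117/231 27/99/230 24/109/239 23/120/68
260 21/122/65 22/116/68 25/105/229 24/105/230 29/95/230 28/96/230 20/121/230 23/112/231 26/102/231 27/99/231 21/116/230 20/121/231 28/98/230 21/115/182 24/112/64
276 22/112/57 23/102/50 24/108/229 28/97/229 28/96/231 28/98/230 23/111/230 23/111/230 27/102/229 23/112/230 23/110/230 19/120/230 28/97/228 23/112/230 25/111/55
```

Run:
```python
from h import *
i=cv2.imread('pics/w5.png'); h=cv2.cvtColor(i,cv2.COLOR_BGR2HSV).astype(int)
m=((h[...,1]>137)&(h[...,2]<145)).astype(np.uint8); m[:,:238]=0;m[:,310:]=0;m[:20]=0;m[172:]=0
n,l,st,ce=cv2.connectedComponentsWithStats(m); 
for k in range(1,n):
    if st[k,4]>80: print(st[k],ce[k].round(1))
for v in range(40,165,2): print(v,''.join('#' if m[v,u] else '.' for u in range(240,310)))
```

```text
[ 264   45   14  104 1234] [270.9  96. ]
40 ......................................................................
42 ......................................................................
44 ......................................................................
46 ........................###..########.................................
48 ........................####..#######.................................
50 ........................####...######.................................
52 ........................####...#######................................
54 ........................####..########................................
56 ........................####..########................................
58 ........................####..########................................
60 ........................####..########................................
62 ........................#####.########................................
64 ........................#####.#######.................................
66 ........................#####.########................................
68 ....................
[... 2935 characters left out ...]
.........................
148 ..........................############................................
150 ......................................................................
152 ......................................................................
154 ......................................................................
156 ......................................................................
158 ......................................................................
160 ......................................................................
162 ......................................................................
164 ......................................................................
```

Run:
```python
from h import *
print((lambda V:-V[:3,:3].T@V[:3,3])(load('w5')[1]).round(1))
P=[atz('w5',q,34) for q in [(263.5,44.5),(277.5,44.5),(264.6,149.5),(277.5,149.5)]]
for p in P: print(p.round(1))
a=(P[0]+P[1])/2;b=(P[2]+P[3])/2;print('mid',(a+b)/2,np.linalg.norm(a-b),np.degrees(np.arctan2((a-b)[0],(a-b)[1])))
# check heights using scene: dark handle / side
for n in ['s5','sc5']:
    print(n,proj(n,a),proj(n,b))
    i=cv2.imread('pics/'+n+'.png'); h=cv2.cvtColor(i,cv2.COLOR_BGR2HSV).astype(int)
    c=((proj(n,a)+proj(n,b))/2).astype(int)
    for v in range(c[1]-22,c[1]+24,2): print(v,' '.join('%3d'%h[v,u,2] for u in range(c[0]-30,c[0]+30,2)))
```

```text
[ 587.8 -266.8  405.9]
[ 572.8 -221.    34. ]
[ 586. -222.   34.]
[ 565.  -320.2   34. ]
[ 578.1 -321.2   34. ]
mid [ 575.4733744  -271.12364841   34.        ] 99.52329395079897 4.538761409122692
s5 [301.26335592 181.05154606] [311.30264278 167.60838476]
152 202 203 202 205 203 204 203 203 201 202 200 201 202 201 198 200 201 203 200 203 200 201 201 201 199 200 202 201 202 203
154 202 202 204 203 203 203 202 200 203 201 201 204 203 202 201 203 200 200 200 202 201 202 200 200 199 199 199 202 202 202
156 202 202 203 202 203 202 202 200 200 201 203 202 201 200 201 202 199 201 201 200 200 200 201 200 201 200 201 203 203 202
158 202 203 202 200 202 201 201 200 201 200 200 200 200 200 200 200 201 199 197 163 154 181 198 202 201 203 202 201 203 201
160 201 203 202 200 203 202 200 199 195 167 156 180 187 197 200 199 188 162 149 143 136 137 157 193 199 203 202 202 202 198
162 203 203 202 203 201 201 200 197 165 147 139 137 134 156 177 150 141 136 139 138 137 131 133 157 190 200 202 203 200 153
164 203 202 203 201 202 200 199 165 145 142 137 137 136 133 136 134 137 137 137 137 135 133 138 137 1
[... 4218 characters left out ...]
 111 110 108 165 171 171 172 171 172 170 173 170 171 172 171 171 172 169 176 173
291 111 109  96  94  95  94  96  99 109 110 108 106 127 171 168 171 170 170 170 169 171 167 167 171 172 172 169 172 175 173
293 113 106  99  97  94  93  94  95 105 104 104 107 133 170 172 171 171 166 169 172 169 173 171 170 173 171 170 173 174 147
295 113  92  96  92  92  90  88  98 107 109 104 103 161 166 169 168 169 169 173 172 171 172 172 172 170 135 119 106  93 160
297 102  83  92 102 105 105 107 106 103 101  98 124 167 171 170 171 171 173 171 173 171 133 116  97 114 156 152 173 175 172
299  95  92 107 104 105  99 101  99  99 101 103 162 169 170 171 170 171 129 116 105 114 156 160 164 169 169 171 172 172 172
```

Request:
step_arm:
  grip: 60
  moves:
    - {"tx": 20,"ty": -4,"tz": 20,"roll": 0}
    - {"tx": 45,"ty": -8,"tz": 45,"roll": 0}
    - {"tx": 65,"ty": -12,"tz": 75,"roll": 0}
    - {"tx": 70,"ty": -12,"tz": 110,"roll": 0}
    - {"tx": 70,"ty": -12,"tz": 145,"roll": 0}
    - {"tx": 70,"ty": -12,"tz": 170,"roll": 0}
    - {"tx": 70,"ty": -12,"tz": 185,"roll": 0}
    - {"tx": 70,"ty": -12,"tz": 193,"roll": 0}
    - {"tx": 70,"ty": -12,"tz": 193,"roll": 0}
    - {"tx": 70,"ty": -12,"tz": 193,"roll": 0}

```text
t: 11.33
eef_pos: [575.7, -271.6, 40.4]
tcp_rot: [-3.141, -0.0, 1.496]
ft_force: [0.5, -0.4, 0.0]
opening: 0.631
grip_force: 0.0
```

Descend to tip about 11 mm and close.

Request:
step_arm:
  moves:
    - {"tx": 0,"ty": 0,"tz": 10,"roll": 0}
    - {"tx": 0,"ty": 0,"tz": 20,"roll": 0}
    - {"tx": 0,"ty": 0,"tz": 27,"roll": 0}
    - {"tx": 0,"ty": 0,"tz": 29,"roll": 0}
    - {"tx": 0,"ty": 0,"tz": 29,"roll": 0}

```text
t: 11.75
eef_pos: [575.4, -271.5, 10.9]
tcp_rot: [-3.141, -0.001, 1.496]
ft_force: [-1.0, 1.2, 0.5]
opening: 0.627
grip_force: 0.0
```

Request:
step_arm:
  grip: 0
  moves:
    - {"tx": 0,"ty": 0,"tz": 0,"roll": 0}
    - {"tx": 0,"ty": 0,"tz": 0,"roll": 0}
    - {"tx": 0,"ty": 0,"tz": 0,"roll": 0}
    - {"tx": 0,"ty": 0,"tz": 0,"roll": 0}
    - {"tx": 0,"ty": 0,"tz": 0,"roll": 0}
    - {"tx": 0,"ty": 0,"tz": 0,"roll": 0}
    - {"tx": 0,"ty": 0,"tz": 0,"roll": 0}
    - {"tx": 0,"ty": 0,"tz": 0,"roll": 0}
    - {"tx": 0,"ty": 0,"tz": 0,"roll": 0}

```text
t: 12.5
eef_pos: [575.7, -271.6, 11.7]
tcp_rot: [3.142, 0.0, 1.496]
ft_force: [-0.4, -0.1, 0.7]
opening: 0.147
grip_force: 30.0
```

Request:
step_arm:
  moves:
    - {"tx": 0,"ty": 0,"tz": -15,"roll": 0}
    - {"tx": 0,"ty": 0,"tz": -40,"roll": 0}
    - {"tx": 0,"ty": 0,"tz": -75,"roll": 0}
    - {"tx": 0,"ty": 0,"tz": -110,"roll": 0}
    - {"tx": 10,"ty": 0,"tz": -140,"roll": -0.02}
    - {"tx": 35,"ty": 0,"tz": -160,"roll": -0.05}
    - {"tx": 70,"ty": 0,"tz": -170,"roll": -0.08}
    - {"tx": 105,"ty": 0,"tz": -170,"roll": -0.1}
    - {"tx": 140,"ty": -2,"tz": -170,"roll": -0.135}
    - {"tx": 175,"ty": -3,"tz": -170,"roll": -0.135}
    - {"tx": 210,"ty": -4,"tz": -170,"roll": -0.135}
    - {"tx": 240,"ty": -5,"tz": -170,"roll": -0.135}

```text
t: 13.5
eef_pos: [588.3, -29.7, 181.5]
tcp_rot: [-3.141, -0.0, 1.631]
ft_force: [-0.4, -0.7, -2.3]
opening: 0.145
grip_force: 30.0
```

Request:
step_arm:
  moves:
    - {"tx": 30,"ty": 4,"tz": 0,"roll": 0}
    - {"tx": 65,"ty": 8,"tz": 0,"roll": 0}
    - {"tx": 100,"ty": 12,"tz": 0,"roll": 0}
    - {"tx": 125,"ty": 16,"tz": 0,"roll": 0}
    - {"tx": 138,"ty": 16,"tz": 10,"roll": 0}
    - {"tx": 141,"ty": 16,"tz": 20,"roll": 0}
    - {"tx": 141,"ty": 16,"tz": 30,"roll": 0}
    - {"tx": 141,"ty": 16,"tz": 40,"roll": 0}
    - {"tx": 141,"ty": 16,"tz": 40,"roll": 0}
    - {"tx": 141,"ty": 16,"tz": 40,"roll": 0}

```text
t: 14.33
eef_pos: [596.1, 108.4, 140.7]
tcp_rot: [-3.14, 0.0, 1.629]
ft_force: [-0.9, -0.8, -1.4]
opening: 0.146
grip_force: 30.0
```

Run:
```python
from h import *
d=snap('wrist','w6'); snap('side','s6'); snap('scene','sc6'); s=env.state(); p=s['eef_pos'];print(p,s['tcp_rot'],s['ft_force'],s['t'])
y=s['tcp_rot'][2]; X=np.array([np.sin(y),-np.cos(y)]);Y=np.array([np.cos(y),np.sin(y)])
# predicted lid + edge in wrist, brightness gradient columns around recess
print([proj('w6',(*(p[:2]+a*55*X+b*80*Y),p[2]-3)).round() for a,b in[(-1,1),(1,1)]],[proj('w6',(*(np.array([596,110.2])+a*60.5*X+b*84*Y),70)).round() for a,b in[(-1,1),(1,1)]])
i=d['pixels']
for v in range(0,150,6): print(v,' '.join('%3d'%x for x in i[v,150:420:6].mean(-1)))
```

```text
[596.61822066 109.06359028 142.07078357] [3.14076097e+00 2.78386665e-05 1.62976220e+00] [-1.20020632 -0.82632817 -1.35554693] 14.4833
[array([163.,  83.]), array([408.,  83.])] [array([188.,  77.]), array([381.,  77.])]
0 206 199 206 203 196 200 198 202 199 201 200 204 207 201 189 200 199 187 180 198 200 201 197 200 195 195 198 196 195 198 200 192 203 199 190 199 189 202 206 205 206 198 203 203 199
6 207 199 205 203 197 200 199 202 198 202 200 204 208 201 197 201 199 187 178 199 201 200 196 202 195 194 197 194 196 199 202 193 203 195 191 201 191 202 204 204 204 197 201 204 200
12 207 199 205 204 196 201 199 203 199 203 200 205 208 200 198 200 199 188 182 201 200 200 197 201 195 196 195 195 195 198 201 193 203 194 196 199 193 201 204 205 204 199 201 205 201
18 208 199 204 203 197 200 199 202 198 202 199 205 208 199 199 200 198 187 183 202 203 199 196 201 195 196 195 194 195 197 201 194 204 192 200 200 196 202 200 204 201 200 203 204 202
24 209 200 204 202 198 199 199 203 199 203 200 206 209 199 201 199 199 188 188 201 203 197 197 201 194 197 197 192 196 196 200 193 202 193 203 199 198
[... 3000 characters left out ...]
 201 201 193 192 194 203 199 206 207 207 207 206 206 206 204 203 203 205 207 209 208 207 205 201 199 202 200 201 203 207 206 202 201 203 243 236 235
132 161 111 115 112 195 192 196 200 201 199 194 193 195 196 191 198 207 207 207 206 206 205 204 204 202 205 207 208 207 206 204 201 200 202 201 200 202 206 205 203 200 202 242 236 236
138 115 110 112 112 196 192 197 200 200 199 193 193 193 196 191 197 199 198 207 206 205 204 204 204 202 205 208 208 207 206 204 200 200 201 200 200 203 206 205 201 201 203 237 236 235
144 107 106 111 107 195 191 196 199 201 200 194 191 193 195 190 196 199 198 207 205 205 206 207 206 202 205 207 207 207 205 203 201 200 202 199 200 203 206 204 200 201 202 237 234 236
```

Request:
step_arm:
  moves:
    - {"tx": 0,"ty": 0,"tz": 10,"roll": 0}
    - {"tx": 0,"ty": 0,"tz": 22,"roll": 0}
    - {"tx": 0,"ty": 0,"tz": 34,"roll": 0}
    - {"tx": 0,"ty": 0,"tz": 44,"roll": 0}
    - {"tx": 0,"ty": 0,"tz": 52,"roll": 0}
    - {"tx": 0,"ty": 0,"tz": 57,"roll": 0}
    - {"tx": 0,"ty": 0,"tz": 61,"roll": 0}
    - {"tx": 0,"ty": 0,"tz": 64,"roll": 0}
    - {"tx": 0,"ty": 0,"tz": 66,"roll": 0}
    - {"tx": 0,"ty": 0,"tz": 66,"roll": 0}

```text
t: 15.32
eef_pos: [596.3, 109.8, 75.5]
tcp_rot: [3.142, 0.0, 1.631]
ft_force: [-0.5, -0.0, -1.3]
opening: 0.14
grip_force: 30.0
```

Request:
step_arm:
  moves:
    - {"tx": 0,"ty": 0,"tz": 2,"roll": 0}
    - {"tx": 0,"ty": 0,"tz": 4,"roll": 0}
    - {"tx": 0,"ty": 0,"tz": 6,"roll": 0}
    - {"tx": 0,"ty": 0,"tz": 7,"roll": 0}
    - {"tx": 0,"ty": 0,"tz": 7,"roll": 0}

```text
t: 15.73
eef_pos: [596.2, 109.8, 68.4]
tcp_rot: [-3.141, 0.0, 1.631]
ft_force: [0.1, 0.8, -2.1]
opening: 0.148
grip_force: 30.0
```

Request:
step_arm:
  moves:
    - {"tx": 0,"ty": 0,"tz": 0.5,"roll": 0}
    - {"tx": 0,"ty": 0,"tz": 1,"roll": 0}
    - {"tx": 0,"ty": 0,"tz": 1.5,"roll": 0}
    - {"tx": 0,"ty": 0,"tz": 1.5,"roll": 0}

```text
t: 16.07
eef_pos: [596.3, 109.8, 67.7]
tcp_rot: [3.141, 0.0, 1.631]
ft_force: [-1.6, -1.0, 4.4]
opening: 0.147
grip_force: 30.0
```

Request:
step_arm:
  grip: 40
  moves:
    - {"tx": 0,"ty": 0,"tz": 0,"roll": 0}
    - {"tx": 0,"ty": 0,"tz": 0,"roll": 0}
    - {"tx": 0,"ty": 0,"tz": 0,"roll": 0}
    - {"tx": 0,"ty": 0,"tz": 0,"roll": 0}
    - {"tx": 0,"ty": 0,"tz": -4,"roll": 0}
    - {"tx": 0,"ty": 0,"tz": -15,"roll": 0}
    - {"tx": 0,"ty": 0,"tz": -40,"roll": 0}
    - {"tx": 0,"ty": 0,"tz": -75,"roll": 0}
    - {"tx": 0,"ty": 0,"tz": -110,"roll": 0}
    - {"tx": 0,"ty": 0,"tz": -145,"roll": 0}
    - {"tx": 0,"ty": 0,"tz": -180,"roll": 0}
    - {"tx": 0,"ty": 0,"tz": -180,"roll": 0}

```text
t: 17.07
eef_pos: [598.2, 110.0, 255.2]
tcp_rot: [3.13, -0.0, 1.631]
ft_force: [0.4, 0.5, 0.4]
opening: 0.422
grip_force: 0.0
```

Request:
step_arm:
  grip: 0
  moves:
    - {"tx": -30,"ty": 0,"tz": 0,"roll": 0}
    - {"tx": -60,"ty": 0,"tz": 0,"roll": 0}
    - {"tx": -90,"ty": 0,"tz": 0,"roll": 0}
    - {"tx": -90,"ty": 0,"tz": 0,"roll": 0}
    - {"tx": -90,"ty": 0,"tz": 0,"roll": 0}

```text
t: 17.48
eef_pos: [601.6, 18.7, 247.8]
tcp_rot: [3.141, 0.0, 1.628]
ft_force: [0.5, 0.6, -0.1]
opening: 0.127
grip_force: 0.0
```

Run:
```python
from h import *
d=snap('wrist','w7'); snap('side','s7'); s=env.state(); print(s['eef_pos'],s['t'])
y=s['tcp_rot'][2]; X=np.array([np.sin(y),-np.cos(y)]);Y=np.array([np.cos(y),np.sin(y)])
# rectify plane z=64 (lid top) around the seat at 1px/mm and print level profile
def rect(z,c=(596,110.2),hx=80,hy=100):
    src=np.float32([proj('w7',(*(np.array(c)+a*X*hx+b*Y*hy),z)) for a,b in[(-1,1),(1,1),(1,-1),(-1,-1)]])
    M=cv2.getPerspectiveTransform(src,np.float32([[0,0],[2*hx,0],[2*hx,2*hy],[0,2*hy]]))
    return cv2.warpPerspective(d['pixels'],M,(2*hx,2*hy))
r=rect(64); h=cv2.cvtColor(r,cv2.COLOR_BGR2HSV).astype(int)
for v in range(0,200,20): print('row',v-100,'sat',' '.join('%d'%x for x in h[v,10:30,1]),'|',' '.join('%d'%x for x in h[v,130:150,1]))
for u in (40,120): print('col',u-80,' '.join('%d'%x for x in h[8:28,u,1]),'|',' '.join('%d'%x for x in h[172:192,u,1]))
t=rect(90); H=cv2.cvtColor(t,cv2.COLOR_BGR2HSV).astype(int)
m=((H[...,1]>137)&(H[...,2]<145)).astype(np.uint8)
n,l,st,ce=cv2.connectedComponentsWithStats(m)
for k in range(1,n):
    if st[k,4]>200: print(st[k],ce[k]-[80,100])
```

```text
[601.54027217  20.34810395 247.61470556] 17.5833
row -100 sat 0 0 0 0 0 0 0 0 0 0 0 0 0 0 0 0 0 0 0 0 | 0 0 0 0 0 0 0 0 0 0 0 0 0 0 0 0 0 0 0 0
row -80 sat 0 0 0 0 0 0 0 0 0 0 0 0 0 0 0 0 0 0 0 0 | 0 0 0 0 0 0 0 0 0 0 0 0 0 0 0 0 0 0 0 0
row -60 sat 81 77 83 83 17 3 2 2 2 3 14 62 35 11 5 5 67 70 69 71 | 76 74 73 73 80 74 9 4 18 33 8 2 2 2 3 3 3 3 3 2
row -40 sat 72 75 75 70 32 7 2 3 3 2 19 55 14 3 3 7 98 66 66 69 | 73 73 71 70 78 67 8 4 17 32 9 2 2 2 2 2 3 3 2 2
row -20 sat 65 68 79 41 4 1 2 2 2 2 14 50 12 3 4 7 106 86 84 86 | 73 72 70 68 75 60 7 5 37 27 4 2 2 2 2 2 2 2 2 2
row 0 sat 62 60 65 62 21 4 2 2 2 3 16 60 30 2 4 8 103 83 83 85 | 92 90 89 86 92 75 8 5 11 35 9 2 2 2 1 2 2 2 2 2
row 20 sat 60 61 69 51 8 3 2 2 2 2 14 52 15 2 4 7 88 85 81 83 | 92 91 89 87 91 68 10 4 16 34 9 2 2 3 1 1 1 2 2 2
row 40 sat 65 59 62 56 10 0 2 2 2 3 15 58 30 2 5 6 88 86 81 82 | 93 91 89 87 90 78 20 7 17 33 6 2 2 1 2 2 2 2 2 2
row 60 sat 59 65 67 57 31 31 30 32 32 32 39 50 43 36 31 35 105 118 115 114 | 108 108 108 109 99 72 8 7 14 36 10 3 2 1 2 2 2 2 2 2
row 80 sat 71 71 73 60 37 34 34 34 36 34 43 53 42 34 32 30 29 23 20 23 | 30 32 31 29 29 30 30 31 36 39 33 31 29 31 30 30 30 38 34 35
col -40 0 0 0 0 0 0 0 0 0 0 0 0 0 0 0 0 0 0 0 0 | 100 101 99 99 98 103 128 110 29 37 37 36 49 46 37 34 36 34 38 36
col 40 0 0 0 0 0 0 0 0 0 0 0 0 0 0 0 0 0 0 0 0 | 110 110 109 111 110 112 113 82 29 29 31 40 46 44 33 33 34 35 34 34
[ 75 107  12  42 372] [ 0.8655914  31.12365591]
```

Request:
step_arm:
  moves:
    - {"tx": 20,"ty": -30,"tz": 0,"roll": 0}
    - {"tx": 40,"ty": -62,"tz": 0,"roll": 0}
    - {"tx": 60,"ty": -94,"tz": 0,"roll": 0}
    - {"tx": 80,"ty": -126,"tz": 0,"roll": 0}
    - {"tx": 90,"ty": -150,"tz": 10,"roll": 0}
    - {"tx": 90,"ty": -152,"tz": 40,"roll": 0}
    - {"tx": 90,"ty": -152,"tz": 75,"roll": 0}
    - {"tx": 90,"ty": -152,"tz": 110,"roll": 0}
    - {"tx": 90,"ty": -152,"tz": 140,"roll": 0}
    - {"tx": 90,"ty": -152,"tz": 160,"roll": 0}
    - {"tx": 90,"ty": -152,"tz": 160,"roll": 0}
    - {"tx": 90,"ty": -152,"tz": 160,"roll": 0}

```text
t: 18.58
eef_pos: [444.3, 101.3, 87.1]
tcp_rot: [-3.14, -0.0, 1.632]
ft_force: [0.6, 0.3, 1.1]
opening: 0.006
grip_force: 0.0
```

Request:
step_arm:
  moves:
    - {"tx": 0,"ty": 0,"tz": 15,"roll": 0}
    - {"tx": 0,"ty": 0,"tz": 30,"roll": 0}
    - {"tx": 0,"ty": 0,"tz": 41,"roll": 0}
    - {"tx": 0,"ty": 3,"tz": 41,"roll": 0}
    - {"tx": 0,"ty": 7,"tz": 41,"roll": 0}
    - {"tx": 0,"ty": 11,"tz": 41,"roll": 0}
    - {"tx": 0,"ty": 15,"tz": 41,"roll": 0}
    - {"tx": 0,"ty": 19,"tz": 41,"roll": 0}
    - {"tx": 0,"ty": 23,"tz": 41,"roll": 0}
    - {"tx": 0,"ty": 27,"tz": 41,"roll": 0}
    - {"tx": 0,"ty": 31,"tz": 41,"roll": 0}
    - {"tx": 0,"ty": 35,"tz": 41,"roll": 0}

```text
t: 19.58
eef_pos: [479.4, 102.8, 46.2]
tcp_rot: [-3.141, 0.0, 1.631]
ft_force: [-3.3, 0.8, 3.6]
opening: 0.002
grip_force: 1.8
```

Request:
step_arm:
  moves:
    - {"tx": 0,"ty": 5,"tz": 0,"roll": 0}
    - {"tx": 0,"ty": 11,"tz": 0,"roll": 0}
    - {"tx": 0,"ty": 17,"tz": 0,"roll": 0}
    - {"tx": 0,"ty": 23,"tz": 0,"roll": 0}
    - {"tx": 0,"ty": 29,"tz": 0,"roll": 0}
    - {"tx": 0,"ty": 35,"tz": 0,"roll": 0}
    - {"tx": 0,"ty": 41,"tz": 0,"roll": 0}
    - {"tx": 0,"ty": 47,"tz": 0,"roll": 0}
    - {"tx": 0,"ty": 53,"tz": 0,"roll": 0}
    - {"tx": 0,"ty": 59,"tz": 0,"roll": 0}
    - {"tx": 0,"ty": 65,"tz": 0,"roll": 0}
    - {"tx": 0,"ty": 70,"tz": 0,"roll": 0}

```text
t: 20.58
eef_pos: [550.1, 107.0, 46.1]
tcp_rot: [3.141, -0.0, 1.631]
ft_force: [-2.8, 0.9, 3.7]
opening: 0.002
grip_force: 1.8
```

Request:
step_arm:
  moves:
    - {"tx": 0,"ty": 5,"tz": 0,"roll": 0}
    - {"tx": 0,"ty": 11,"tz": 0,"roll": 0}
    - {"tx": 0,"ty": 17,"tz": 0,"roll": 0}
    - {"tx": 0,"ty": 23,"tz": 0,"roll": 0}
    - {"tx": 0,"ty": 29,"tz": 0,"roll": 0}
    - {"tx": 0,"ty": 35,"tz": 0,"roll": 0}
    - {"tx": 0,"ty": 41,"tz": 0,"roll": 0}
    - {"tx": 0,"ty": 47,"tz": 0,"roll": 0}
    - {"tx": 0,"ty": 53,"tz": 0,"roll": 0}
    - {"tx": 0,"ty": 59,"tz": 0,"roll": 0}
    - {"tx": 0,"ty": 63,"tz": 0,"roll": 0}
    - {"tx": 0,"ty": 65,"tz": 0,"roll": 0}

```text
t: 21.58
eef_pos: [614.9, 110.9, 46.1]
tcp_rot: [3.141, 0.0, 1.631]
ft_force: [-3.2, 0.4, 3.3]
opening: 0.006
grip_force: 1.7
```

Request:
step_arm:
  moves:
    - {"tx": 0,"ty": 1.5,"tz": 0,"roll": 0}
    - {"tx": 0,"ty": 3,"tz": 0,"roll": 0}
    - {"tx": 0,"ty": 4.5,"tz": 0,"roll": 0}
    - {"tx": 0,"ty": 6,"tz": 0,"roll": 0}
    - {"tx": 0,"ty": 7.5,"tz": 0,"roll": 0}
    - {"tx": 0,"ty": 9,"tz": 0,"roll": 0}
    - {"tx": 0,"ty": 10,"tz": 0,"roll": 0}
    - {"tx": 0,"ty": 10,"tz": 0,"roll": 0}

```text
t: 22.25
eef_pos: [624.5, 111.4, 46.1]
tcp_rot: [3.141, 0.0, 1.631]
ft_force: [-0.8, 0.5, 1.1]
opening: 0.002
grip_force: 0.7
```

Request:
step_arm:
  moves:
    - {"tx": 0,"ty": 1.5,"tz": 0,"roll": 0}
    - {"tx": 0,"ty": 3,"tz": 0,"roll": 0}
    - {"tx": 0,"ty": 4.5,"tz": 0,"roll": 0}
    - {"tx": 0,"ty": 6,"tz": 0,"roll": 0}
    - {"tx": 0,"ty": 7,"tz": 0,"roll": 0}
    - {"tx": 0,"ty": 8,"tz": 0,"roll": 0}

```text
t: 22.75
eef_pos: [632.3, 111.9, 46.1]
tcp_rot: [3.142, 0.0, 1.631]
ft_force: [-2.9, -0.3, 0.1]
opening: 0.008
grip_force: 1.6
```

Request:
step_arm:
  moves:
    - {"tx": 0,"ty": 1.5,"tz": 0,"roll": 0}
    - {"tx": 0,"ty": 3,"tz": 0,"roll": 0}
    - {"tx": 0,"ty": 4,"tz": 0,"roll": 0}
    - {"tx": 0,"ty": 5,"tz": 0,"roll": 0}
    - {"tx": 0,"ty": 6,"tz": 0,"roll": 0}

```text
t: 23.17
eef_pos: [638.3, 112.3, 46.2]
tcp_rot: [3.141, 0.0, 1.631]
ft_force: [-2.8, -0.2, -0.3]
opening: 0.001
grip_force: 1.6
```

Request:
step_arm:
  moves:
    - {"tx": 0,"ty": 1,"tz": 0,"roll": 0}
    - {"tx": 0,"ty": 2,"tz": 0,"roll": 0}
    - {"tx": 0,"ty": 3,"tz": 0,"roll": 0}
    - {"tx": 0,"ty": 4,"tz": 0,"roll": 0}
    - {"tx": 0,"ty": 5,"tz": 0,"roll": 0}
    - {"tx": 0,"ty": 6,"tz": 0,"roll": 0}

```text
t: 23.67
eef_pos: [644.3, 112.7, 46.1]
tcp_rot: [3.142, 0.0, 1.631]
ft_force: [-3.5, -0.9, -0.4]
opening: 0.006
grip_force: 1.5
```

Run:
```python
from h import *
# cabinet front top edge in w1 (z=114): c3 picture scale 1.034, corners (410,34),(402,245)
for q in [(410,34),(402,245)]: print(atz('w1',(q[0]/1.034,q[1]/1.034),114).round(1))
s=env.state();print(s['eef_pos'],s['ft_force'],s['t'])
```

```text
[709.4 223.5 114. ]
[718.6  12.2 114. ]
[644.26443826 112.65946045  46.14488469] [-3.4708204  -0.91576258 -0.44110062] 23.6667
```

Request:
step_arm:
  moves:
    - {"tx": 0,"ty": 0.7,"tz": 0,"roll": 0}
    - {"tx": 0,"ty": 1.4,"tz": 0,"roll": 0}
    - {"tx": 0,"ty": 2,"tz": 0,"roll": 0}
    - {"tx": 0,"ty": 2,"tz": 0,"roll": 0}

```text
t: 24.0
eef_pos: [646.3, 112.8, 46.2]
tcp_rot: [3.141, 0.0, 1.631]
ft_force: [-2.2, -0.4, -0.6]
opening: 0.004
grip_force: 1.0
```

Request:
step_arm:
  moves:
    - {"tx": 0,"ty": 0.5,"tz": 0,"roll": 0}
    - {"tx": 0,"ty": 1,"tz": 0,"roll": 0}
    - {"tx": 0,"ty": 1.5,"tz": 0,"roll": 0}
    - {"tx": 0,"ty": 1.5,"tz": 0,"roll": 0}

```text
t: 24.33
eef_pos: [647.8, 112.9, 46.2]
tcp_rot: [3.141, 0.0, 1.631]
ft_force: [-2.6, 0.4, 0.4]
opening: 0.002
grip_force: 1.2
```

Request:
step_arm:
  moves:
    - {"tx": 0,"ty": 1,"tz": 0,"roll": 0}
    - {"tx": 0,"ty": 2,"tz": 0,"roll": 0}
    - {"tx": 0,"ty": 2.5,"tz": 0,"roll": 0}
    - {"tx": 0,"ty": 2.5,"tz": 0,"roll": 0}

```text
t: 24.67
eef_pos: [650.4, 113.0, 46.2]
tcp_rot: [3.141, 0.0, 1.631]
ft_force: [-2.1, 0.0, -0.9]
opening: 0.003
grip_force: 1.0
```

Request:
step_arm:
  moves:
    - {"tx": 0,"ty": 1,"tz": 0,"roll": 0}
    - {"tx": 0,"ty": 2,"tz": 0,"roll": 0}
    - {"tx": 0,"ty": 2,"tz": 0,"roll": 0}
    - {"tx": 0,"ty": 2,"tz": 0,"roll": 0}

```text
t: 25.0
eef_pos: [651.4, 113.1, 46.1]
tcp_rot: [-3.14, 0.0, 1.631]
ft_force: [-5.9, -1.3, 2.8]
opening: 0.006
grip_force: 3.6
```

Request:
step_arm:
  moves:
    - {"tx": 0,"ty": 1,"tz": 0,"roll": 0}
    - {"tx": 0,"ty": 2,"tz": 0,"roll": 0}
    - {"tx": 0,"ty": 2,"tz": 0,"roll": 0}
    - {"tx": 0,"ty": 2,"tz": 0,"roll": 0}

```text
t: 25.33
eef_pos: [651.4, 113.1, 46.1]
tcp_rot: [-3.135, 0.0, 1.631]
ft_force: [-16.5, -2.2, 8.9]
opening: 0.003
grip_force: 8.8
```

Request:
step_arm:
  moves:
    - {"tx": 0,"ty": -6,"tz": 0,"roll": 0}
    - {"tx": 0,"ty": -20,"tz": 0,"roll": 0}
    - {"tx": 0,"ty": -45,"tz": 0,"roll": 0}
    - {"tx": 0,"ty": -60,"tz": 0,"roll": 0}
    - {"tx": 0,"ty": -60,"tz": -30,"roll": 0}
    - {"tx": 0,"ty": -60,"tz": -65,"roll": 0}
    - {"tx": -15,"ty": -60,"tz": -100,"roll": 0}
    - {"tx": -30,"ty": -60,"tz": -135,"roll": 0}
    - {"tx": -45,"ty": -60,"tz": -170,"roll": 0}
    - {"tx": -60,"ty": -60,"tz": -205,"roll": 0}
    - {"tx": -60,"ty": -60,"tz": -220,"roll": 0}
    - {"tx": -60,"ty": -60,"tz": -220,"roll": 0}

```text
t: 26.33
eef_pos: [599.6, 48.9, 270.7]
tcp_rot: [3.133, 0.001, 1.63]
ft_force: [0.3, -0.6, 0.6]
opening: 0.009
grip_force: 0.0
```

Run:
```python
from h import *
d=snap('wrist','w9'); snap('scene','sc9'); snap('side','s9'); s=env.state(); print(s['eef_pos'],s['ft_force'],s['t'])
X=np.array([.9982,.0598]);Y=np.array([-.0598,.9982]);c=np.array([690,115.])
def prof(z,yy):
    out=[]
    for x in range(-60,60,4):
        u,v=proj('w9',(*(c+x*X+yy*Y),z)); out.append(tuple(int(k) for k in d['pixels'][int(v),int(u)]) if 0<=u<560 and 0<=v<420 else None)
    return out
for yy in(-60,30):
    print(yy); print([(int(c[0]+x),p) for x,p in zip(range(-60,60,4),prof(94,yy))])
# bystanders: image difference scene0 vs sc9 near them
a=cv2.imread('pics/scene0.png').astype(int);b=cv2.imread('pics/sc9.png').astype(int)
for n,(u,v) in dict(jar=(240,265),rasp=(232,222),foot=(415,215),offcut=(375,180),mallet=(325,180),bigplate=(138,195)).items():
    print(n,np.abs(a-b)[v-12:v+12,u-12:u+12].mean().round(1))
a=cv2.imread('pics/side0.png').astype(int);b=cv2.imread('pics/s9.png').astype(int)
for n,(u,v) in dict(jar=(281,198),rasp=(320,217),foot=(200,305),offcut=(275,318),mallet=(320,295)).items():
    print('s',n,np.abs(a-b)[v-10:v+10,u-10:u+10].mean().round(1))
```

```text
[597.7096289   49.89693701 265.35681904] [ 0.21889765  0.17446961 -0.37412683] 26.4833
-60
[(630, (95, 147, 196)), (634, (100, 157, 211)), (638, (154, 238, 250)), (642, (145, 225, 244)), (646, (160, 240, 245)), (650, (101, 158, 211)), (654, (104, 165, 219)), (658, (95, 151, 200)), (662, (88, 138, 180)), (666, (85, 131, 174)), (670, (78, 122, 162)), (674, (129, 203, 243)), (678, (136, 212, 251)), (682, (45, 68, 68)), (686, (48, 71, 69)), (690, (47, 70, 67)), (694, (47, 70, 66)), (698, (47, 70, 63)), (702, (108, 152, 96)), (706, (129, 180, 108)), (710, (114, 160, 98)), (714, (76, 110, 84)), (718, (40, 57, 35)), (722, (113, 156, 93)), (726, (130, 184, 108)), (730, (127, 179, 106)), (734, (128, 178, 105)), (738, (126, 176, 102)), (742, (124, 177, 101)), (746, (127, 178, 102))]
30
[(630, (130, 206, 245)), (634, (130, 205, 246)), (638, (124, 193, 241)), (642, (124, 197, 243)), (646, (133, 210, 250)), (650, (88, 136, 180)), (654, (84, 111, 135)), (658, (181, 204, 217)), (662, (180, 201, 210)), (666, (141, 222, 245)), (670, (141, 221, 244)), (674, (140, 219, 243)), (678, (137, 217, 247)), (682, (52, 75, 74)), (686, (49, 71, 71)), (690, (50, 71, 68)), (694, (49, 70, 64)), (698, (47, 67, 62)), (702, (130, 183, 110)), (706, (127, 179, 105)), (710, (115, 159, 95)), (714, (49, 74, 85)), (718, (42, 58, 30)), (722, (101, 141, 85)), (726, (127, 178, 102)), (730, (127, 179, 103)), (734, (128, 179, 103)), (738, (129, 180, 103)), (742, (128, 180, 102)), (746, (128, 181, 103))]
jar 9.4
rasp 19.0
foot 1.8
offcut 1.8
mallet 12.8
bigplate 1.9
s jar 15.3
s rasp 22.7
s foot 1.3
s offcut 1.1
s mallet 6.6
```

```bash
python3 -c "
from cell import env
print(env.job_done())"
```

```text
the job is handed in; nothing more can be done
None
```

I laid the lid flat on the bench with the handle up and let go, then regrasped it by the handle, set it flat on the drawer's ledge, and pushed the drawer home against its stop. I handed the job in at about 26.5 s with the arm clear. The final image check couldn't fully confirm that the jar, rasp and mallet hadn't moved, because shadows also changed there, but the planned path kept clear of them.

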